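Clear a jammed inner-tube carton from the gravity chute

TASK

A carton of inner tube has run past the catch and stuck under the lips at the bottom of the red feed chute. Push it back up the chute, gently enough not to crush the cartons, until the sprung catch holds it; then lift it out and set it down gently, flat and picture up, in the free half of the green job tray. Keep the other two cartons in the chute, where the next one should feed down onto the catch, and leave everything else on the bench as it is.

Things in the scene. Friction and masses are not known exactly. Their poses are not given: they have to be found in the camera images.
- chute: Red sheet-steel feed chute on a stand, fixed, sloping 20 degrees. Its x axis points up along the floor, y across, z square off the floor (leaning 20 degrees toward the lower end). Origin: middle of the floor's lower edge, 60 mm above the bench. Floor 415 mm long, smooth: cartons slide down it when let go. 60 mm between the side walls, 2.5 mm thick and 45 mm high except at the window.
- chute_stop (a point): Middle of the gap between the two corner stops at the chute's lower end, at floor level, 3 mm along the floor: the stuck carton's lower end face stands here. The stops are 36 mm apart; between them the end is open down to the floor, and nothing stands in front of it.
- chute_lips (a point): Upper end of the lower lips, mid width, 54 mm along the floor and 45 mm off it. The lips are bent inward from both walls, 10 mm wide, from 0 to 54 mm along the floor, underside 42.5 mm off it, top 45 mm, leaving a 40 mm slot open along the middle. A carton under them cannot be lifted.
- chute_floor (a point): Floor point under the end of the lower lips. Somewhere up from here, hidden under the carton and set differently each time, is the sprung catch: two prongs 10 mm wide, 20 mm either side of the middle, 9 mm high when up. The carton holds it down; it springs up once the carton's lower end is pushed past it, and the carton then stays up in the window, clear of the lips.
- chute_window (a point): Middle of the pick window, on the floor, 147 mm along it. From 105 to 189 mm the walls are only 8 mm high, so a carton on the catch can be gripped across its width and lifted. From 54 to 105 mm the walls are full height, without lips. From 189 to 290 mm are lips like the lower ones.
- carton1: The stuck, lowest carton: closed blue and brown box with an orange band and a black tyre ring on top, 100 long (its x, up the chute) x 56 wide (y) x 40 mm high (z), about 0.16 kg. Origin: centre of its underside. Its lower end is on the corner stops, under the lower lips. Pushing it up moves all three; this takes 2 to 5 N.
- carton2: The next carton up the chute, the same in all, leaning on the first; its upper end is under the upper lips. Origin: centre of its underside. When the first is lifted out of the window it slides down onto the catch.
- carton3: The third and last carton, the same again, leaning on the second. Origin: centre of its underside. Above it an aluminium back stop is clamped across the chute, set each time so that the column comes up solid 15 mm after the first carton has passed the catch; pushing on from there crushes the cartons.
- tray: Green open job tray, fixed on the bench, 170 (x) x 250 (y) x 28 mm high, walls and floor 4 mm thick. Origin: centre of its underside. The half on its -y side holds a pedal; the half on its +y side is free.
- pedal: Black bicycle pedal lying in the tray, 90 (x) x 74 (y) x 22 mm, axle stub 26 mm more toward +y. Origin: centre of its underside.
- spray: Orange and silver spray can standing, 54 mm across, 185 mm tall. Origin: centre of its underside.
- lube: White bottle of chain lube standing, 40 mm across, 130 mm tall. Origin: centre of its underside.
- cassette: Steel sprocket cassette lying flat, 104 mm across, 30 mm high. Origin: centre of its underside.
- spanner: Steel spanner lying flat, 170 mm long (x). Origin: centre of its underside.
- driver: Red screwdriver lying, 200 mm long (x). Origin: under its middle.
- tyre_lever: Yellow tyre lever lying, 125 x 18 x 12 mm. Origin: centre of its underside.
- mug: Blue mug standing, 80 mm across, 95 mm tall. Origin: centre of its underside.
Not all that is in view belongs to the job. Leave any pink or turquoise look-alike of the carton1 alone.

How it is judged:
By the outcome, as a careful person would: the job done as asked, in the order asked, and still so for the second after the job is handed in, with the robot touching nothing.
It also fails if it takes over 56 s, if anything falls off the work surface, if the arm or the gripper's body presses on something with over 40 N, if the wrist force passes 120 N, or if a joint passes its speed limit or range.

ROBOT

A 7-joint arm with a two-finger parallel gripper is mounted at the origin on the work surface. World frame = base frame: x ahead of the robot, y to its left, z up, the work surface at z = 0. Lengths are in m, angles in rad, forces in N, time in s.
With the tool pointing down it reaches from about 0.35 to 0.9 m from the base axis. Payload 8.1 kg.
Tool frame: the origin (TCP) lies on the centre line of the jaws, within the pads' length; the fingertips stand 19 mm ahead of it and the grasp point (between the pads) is the TCP (arm.tip_reach is the distance from the TCP to the fingertips, in m); z points along the fingers, y is the line along which they close (so a half turn about z gives the same grasp; the last joint's range is limited). The gripper opens to 92 mm and grips with 3 to 60 N. Pads are 19 mm wide; open, the fingers measure 130 mm over their backs; the gripper's body (75 mm by 190 mm) begins 47 mm behind the grasp point.
Start: joints at [-1.347, 0.434, 0.025, 1.573, -0.012, 1.134, -0.075], TCP at [0.201, 0.592, 0.246] pointing down, gripper open.
Joint ranges: [-2.62, 2.62], [-0.44, 2.09], [-1.27, 1.32], [0.08, 2.57], [-1.32, 4.46], [0.12, 2], [-2.74, 2.74]. Speed limits (rad/s): [2.22, 2.22, 3.01, 3.01, 3.14, 3.14, 3.14].

INTERFACE

Orientations are given as a rotation vector (axis times angle).
In Python, from cell import arm gives the robot as it stands.
- The arm moves only by the tool arm_command, never from a script. Its argument "targets" is a list that holds one entry, the list of rows, each a list of 6 numbers: the shift along the tool's x, y, z in m, then the turn, a rotation vector about the tool's x, y, z in rad. A call has 1 to 10 rows; each row shifts and turns the commanded pose from where the row before left it, along the tool's axes as they then stand; what a row does not reach is not made up. A row lasts 1/8 s, in which the tool goes at most 62.5 mm and 10.7 degrees, less where a joint would pass 70% of its speed; a pose out of reach is approached as far as the arm can. A call with a gripper value outside its range is refused whole. "jaw" is the finger opening in m, from 0 to 0.0918, set as the call begins (left out, the last holds). The fingers move at their own pace and stop on an object; "newtons" is the grip in N (left out, the last holds). Time passes only in rows, so rows that do not move let the fingers close. It gives the time, the measured TCP pose, the force, the opening and the grip force at its end, in the units of the state.
- arm.observe(): the state, without advancing time (a new reading comes with each control period).
- arm.get_image(name): name is "scene" or "top" or "wrist"; returns a dict with "pixels" (480x640x3 uint8, red, green, blue), "z_map" (480x640 float32, m along the optical axis (not along the pixel's ray), 0 where there is no reading), "fx", "fy", "cx", "cy" (pixels), "dist" ([k1, k2, p1, p2, k3] as OpenCV has them; the pictures are not rectified), "xyz" and "rotation" of the camera in the world; the wrist camera has in their place "T_tool_cam" (4x4, takes a point from camera to tool coordinates, whose origin is the TCP and whose axes are the flange's). Camera axes: x right, y down, z forward; pixel columns grow to the right and rows downward; lengths in m; the calibration is good to about 2 mm. A picture is of the moment at which its call begins: read the wrist's pose just before it.
- arm.sign_off(): hands the job in; it is judged then, once.
The state is a dict: "clock": time; "joints": joint angles; "dq": joint speeds; "joint_efforts": joint torques, N m; "position": TCP position; "ee_rot": TCP orientation; "force": force on the tool from outside, world axes, zero at the start; "ft_torque": the same for the moment, N m; "width": opening from 0.0 (shut) to 1.0 (fully open); "gripper_force": force on a finger pad.
Only numpy, scipy, OpenCV 4.12 (cv2) and the standard library are available. Lean on these libraries where they do the work, as an engineer would, in place of code of your own. Each camera call takes 0.05 s, during which the arm holds its last target. There are 200 camera calls.

## Working session

There is one attempt and no reset: what is moved stays moved. The work goes in short steps, Python scripts to look and compute and a tool call to move; the robot and the scene stay as the last step left them, time stands still between calls to the robot, and variables do not carry over. Pictures are saved under pics/ and viewed, at most 10 in all, crops included, and the job is handed in when it is done.

Besides the shell and the picture viewer there is one more tool, called after "Emit:" as a command line: name --argument value ..., lists and objects as JSON in quotes. arm_command: Moves the arm, as the interface text tells. Its arguments: {"type":"object","properties":{"targets":{"type":"array","items":{"type":"array","items":{"type":"array","items":{"type":"number"}}}},"jaw":{"type":"number"},"newtons":{"type":"number"}},"required":["targets"]}

```bash
mkdir -p pics; ls
cat > h.py <<'E'
import numpy as np, cv2
from cell import arm
from scipy.spatial.transform import Rotation as R
def Rm(r):
    r=np.array(r,float)
    return r if r.shape==(3,3) else R.from_rotvec(r).as_matrix()
def grab(n):
    s=arm.observe(); im=arm.get_image(n)
    K=np.array([[im['fx'],0,im['cx']],[0,im['fy'],im['cy']],[0,0,1]])
    if n=='wrist':
        T=np.eye(4);T[:3,:3]=Rm(s['ee_rot']);T[:3,3]=s['position'];T=T@np.array(im['T_tool_cam'])
    else:
        T=np.eye(4);q=np.array(im['rotation']);T[:3,:3]=Rm(q);T[:3,3]=im['xyz']
    return im['pixels'],im['z_map'],K,np.array(im['dist'],float),T
def cloud(z,K,d,T):
    v,u=np.mgrid[:480,:640]
    n=cv2.undistortPoints(np.stack([u.ravel(),v.ravel()],1).astype(np.float32)[:,None],K,d).reshape(480,640,2)
    P=np.dstack([n*z[...,None],z])
    return P@T[:3,:3].T+T[:3,3]
def save(p,n): cv2.imwrite('pics/'+n,p[...,::-1])
E
python3 - <<'E'
from h import *
s=arm.observe();print({k:np.round(v,3).tolist() for k,v in s.items()})
for n in('scene','top'):
    p,z,K,d,T=grab(n);save(p,n+'.png');np.savez(n,p=p,z=z,K=K,d=d,T=T);print(np.round(T,3).tolist())
E
```

```text
pics
{'clock': 0.0, 'joints': [-1.347, 0.435, 0.025, 1.574, -0.012, 1.134, -0.075], 'dq': [-0.001, -0.0, -0.001, -0.0, -0.0, -0.001, -0.0], 'joint_efforts': [0.0, -66.787, 0.985, -31.446, -0.061, 0.043, 0.0], 'position': [0.201, 0.591, 0.245], 'ee_rot': [-0.511, -3.1, 0.003], 'force': [-0.422, 0.768, 0.739], 'ft_torque': [0.02, 0.041, 0.018], 'gripper_force': 0.0, 'width': 1.003}
[[-0.171, 0.66, -0.732, 1.349], [0.985, 0.119, -0.123, 0.193], [0.006, -0.742, -0.67, 0.859], [0.0, 0.0, 0.0, 1.0]]
[[-0.024, -0.992, 0.127, 0.36], [-1.0, 0.023, -0.006, 0.041], [0.003, -0.128, -0.992, 1.466], [0.0, 0.0, 0.0, 1.0]]
```

View pics/scene.png

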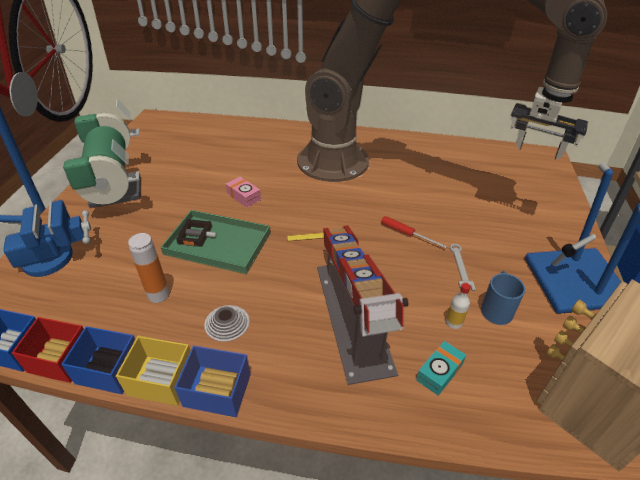

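View pics/top.png

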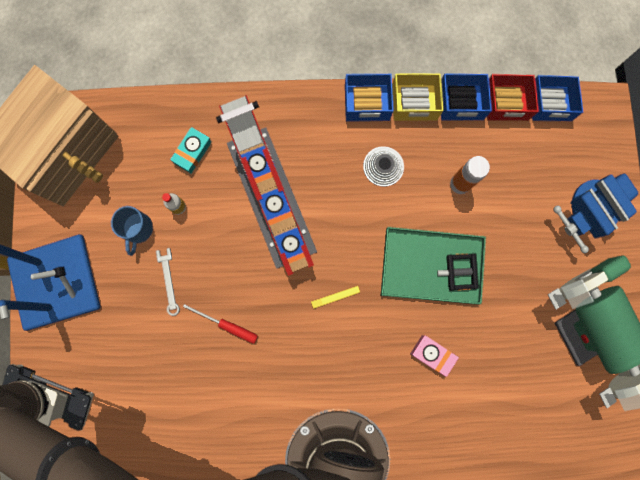

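The scene view shows the red chute around (365,275), rising toward the camera, with the green tray at (217,240). In the top view, the chute's lower end is near (300,270), with cartons at (290,243), (274,203) and (257,162). The tray is at (434,267): pedal on the right (-y), free half on the left (+y). The turquoise (190,150) and pink (434,356) boxes are loose look-alikes. carton1 is the one at (290,243), blue and brown and lowest in the chute.

Run:
```python
from h import *
D=np.load('top.npz');p,z,K,d,T=[D[k] for k in'pzKdT']
C=cloud(z,K,d,T)
hsv=cv2.cvtColor(p,cv2.COLOR_RGB2HSV)
u=np.arange(640)[None]+0*z;v=np.arange(480)[:,None]+0*z
red=((hsv[...,0]<8)|(hsv[...,0]>172))&(hsv[...,1]>150)&(u>215)&(u<325)&(v>95)&(v<280)&(z>0)
P=C[red];print(red.sum(),P.min(0),P.max(0))
# axis horizontally by minAreaRect of red pts
r=cv2.minAreaRect((P[:,:2]*1000).astype(np.float32));print('chute rect',r,cv2.boxPoints(r).round(0).tolist())
# slope
a=np.linalg.lstsq(np.c_[P,],np.ones(len(P)),rcond=None)[0]
o=np.argsort(P[:,0]);
for q in np.array_split(P[o],12): print(q.mean(0).round(4),q[:,1].min().round(4),q[:,1].max().round(4), np.percentile(q[:,2],[5,50,95]).round(3))
blue=(abs(hsv[...,0].astype(int)-110)<12)&(hsv[...,1]>120)&(u>215)&(u<325)&(v>95)&(v<280)
n,l,st,ce=cv2.connectedComponentsWithStats(blue.astype(np.uint8))
for i in range(1,n):
    if st[i,4]>60: print('blue',ce[i].round(1),st[i,4],C[l==i].mean(0).round(4))
g=(abs(hsv[...,0].astype(int)-70)<20)&(hsv[...,1]>60)&(u>370)&(u<500)&(v>215)&(v<315)
Q=C[g];print('tray',cv2.minAreaRect((Q[:,:2]*1000).astype(np.float32)),np.percentile(Q[:,2],[5,50,99]))
rr=cv2.minAreaRect((Q[:,:2]*1000).astype(np.float32));print(cv2.boxPoints(rr).round(0).tolist())
b=(hsv[...,2]<70)&(u>400)&(u<483)&(v>245)&(v<295);Q=C[b];print('pedal',cv2.minAreaRect((Q[:,:2]*1000).astype(np.float32)))
```

```text
878 [ 0.45366921  0.04730083 -0.00683107] [0.92951157 0.28458677 0.24881706]
chute rect ((693.1766357421875, 162.35482788085938), (489.4452209472656, 77.84944915771484), 20.998367309570312) [[451.0, 111.0], [479.0, 38.0], [936.0, 214.0], [908.0, 286.0]]
[0.4665 0.0973 0.1038] 0.0473 0.1145 [0.097 0.106 0.114]
[0.4836 0.0842 0.107 ] 0.0473 0.1204 [0.102 0.11  0.118]
[0.4977 0.0849 0.1141] 0.0501 0.1267 [0.108 0.116 0.123]
[0.5248 0.0891 0.1189] 0.0548 0.148 [0.105 0.123 0.137]
[0.6123 0.1527 0.1474] 0.0784 0.1756 [0.105 0.168 0.175]
[0.645  0.1498 0.174 ] 0.1126 0.1817 [0.167 0.174 0.182]
[0.6584 0.1509 0.178 ] 0.1148 0.1855 [0.17  0.178 0.186]
[0.6721 0.1557 0.1837] 0.1207 0.192 [0.177 0.184 0.191]
[0.6861 0.1626 0.1891] 0.1249 0.197 [0.181 0.189 0.197]
[0.7    0.1694 0.1918] 0.1315 0.2079 [0.186 0.194 0.201]
[0.7205 0.1623 0.1998] 0.1358 0.2194 [0.189 0.198 0.217]
[0.7997 0.1954 0.1977] 0.1531 0.2846 [0.001 0.223 0.243]
blue [253.5 152.8] 118 [0.7203 0.1737 0.1976]
blue [261.  171.1] 95 [0.675  0.156  0.2092]
blue [273.9 203.7] 345 [0.6111 0.132  0.1588]
blue [289.2 241.8] 316 [0.5285 0.1006 0.1227]
tray ((470.639404296875, -170.2729949951172), (202.51881408691406, 432.3073425292969), 2.3804328441619873) [-0.00019714  0.00536859  0.03288969]
[[360.0, 41.0], [378.0, -390.0], [581.0, -382.0], [563.0, 50.0]]
pedal ((415.4197998046875, -174.13128662109375), (114.06163787841797, 444.8538513183594), 12.758973121643066)
```

Emit:
arm_command --targets '[[[0,0,-0.011,0,0,0.175],[0,0,-0.011,0,0,0.175],[0,0,-0.011,0,0,0.175],[0,0,-0.011,0,0,0.175],[0,0,-0.011,0,0,0.173],[-0.04,0.004,0,0,0,0],[-0.05,0.005,0,0,0,0],[-0.05,0.005,0,0,0,0],[-0.05,0.005,0,0,0,0],[-0.05,0.005,0,0,0,0]]]' --jaw 0 --newtons 20

```text
clock: 1.35
position: [0.3105, 0.3752, 0.3005]
ee_rot: [1.774, 2.593, -0.001]
force: [0.7, -0.8, -0.0]
width: 0.009
gripper_force: 0.0
```

Emit:
arm_command --targets '[[[-0.05,0.005,0,0,0,0],[-0.05,0.005,0,0,0,0],[-0.05,0.005,0,0,0,0],[-0.05,0.005,0,0,0,0],[-0.05,0.005,0,0,0,0],[-0.05,0.005,0,0,0,0],[-0.017,0,0,0,0,0],[0,0,0,0,0,0],[0,0,0,0,0,0]]]'

```text
clock: 2.48
position: [0.4524, 0.0935, 0.3005]
ee_rot: [-1.772, -2.594, 0.0]
force: [0.2, 0.6, -0.9]
width: 0.004
gripper_force: 0.0
```

Run:
```python
from h import *
s=arm.observe();print({k:np.round(v,3).tolist() for k,v in s.items()})
p,z,K,d,T=grab('wrist');save(p,'w1.png');np.savez('w1',p=p,z=z,K=K,d=d,T=T);print(T.round(3).tolist(),K[0,0])
D=np.load('top.npz');p,z,K,d,T=[D[k] for k in'pzKdT'];C=cloud(z,K,d,T)
hsv=cv2.cvtColor(p,cv2.COLOR_RGB2HSV)
g=((abs(hsv[...,0].astype(int)-70)<20)&(hsv[...,1]>60)).astype(np.uint8);g[:215]=0;g[315:]=0;g[:,:370]=0;g[:,495:]=0
c=max(cv2.findContours(g,0,2)[0],key=cv2.contourArea);q=cv2.boxPoints(cv2.minAreaRect(c));print('tray px',q.round(1).tolist())
rim=cv2.undistortPoints(q[:,None].astype(np.float32),K,d)[:,0]
def ray(px,h):
    n=cv2.undistortPoints(np.array(px,np.float32)[:,None],K,d)[:,0];r=np.c_[n,np.ones(len(n))]@T[:3,:3].T
    return T[:3,3]+r*((h-T[2,3])/r[:,2])[:,None]
X=ray(q,.028);print(X.round(4).tolist(),X.mean(0))
b=((hsv[...,2]<75)&(u:=True)).astype(np.uint8);m=np.zeros_like(b);m[248:295,410:483]=1;b*=m
c=max(cv2.findContours(b,0,2)[0],key=cv2.contourArea);q=cv2.boxPoints(cv2.minAreaRect(c));X=ray(q,.022);print('pedal',q.round(0).tolist(),X.round(3).tolist())
print('stub tip 438,273',ray([[438,273]],.012))
```

```text
{'clock': 2.475, 'joints': [-0.824, 0.111, 0.57, 1.901, -0.066, 1.149, 0.142], 'dq': [-0.011, 0.0, -0.006, -0.002, 0.001, 0.0, 0.002], 'joint_efforts': [0.955, -34.985, 2.729, -31.616, 0.039, 0.05, 0.023], 'position': [0.452, 0.093, 0.301], 'ee_rot': [-1.772, -2.594, 0.0], 'force': [0.24, 0.55, -0.902], 'ft_torque': [-0.089, 0.061, -0.036], 'gripper_force': 0.0, 'width': 0.004}
[[0.931, 0.349, 0.105, 0.422], [0.364, -0.891, -0.271, 0.168], [-0.002, 0.291, -0.957, 0.441], [0.0, 0.0, 0.0, 1.0]] 341.0158936276047
tray px [[380.3999938964844, 295.1000061035156], [386.3999938964844, 226.6999969482422], [486.70001220703125, 235.5], [480.70001220703125, 303.8999938964844]]
[[0.4042, -0.1149, 0.028], [0.5723, -0.1357, 0.028], [0.5447, -0.3881, 0.028], [0.3749, -0.3635, 0.028]] [ 0.47402756 -0.2505419   0.028     ]
pedal [[447.0, 248.0], [482.0, 248.0], [482.0, 294.0], [447.0, 294.0]] [[0.516, -0.286, 0.022], [0.514, -0.376, 0.022], [0.399, -0.37, 0.022], [0.402, -0.281, 0.022]]
stub tip 438,273 [[ 0.45548346 -0.26259517  0.012     ]]
```

View pics/w1.png

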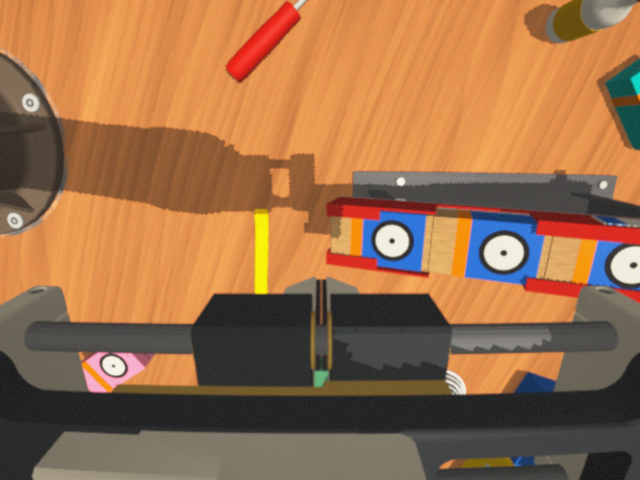

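The wrist view shows the chute's lower lips at about (330-378, 200-270). carton1's ring is at (392,241), between the lips and the window, with carton2 at (504,252). It matches the description (blue and brown, orange band, black ring). I'll fit the chute frame from this view's depth.

Run:
```python
from h import *
for f in('w1','top'):
    D=np.load(f+'.npz');p,z,K,d,T=[D[k] for k in'pzKdT'];C=cloud(z,K,d,T)
    hsv=cv2.cvtColor(p,cv2.COLOR_RGB2HSV)
    red=((hsv[...,0]<6)|(hsv[...,0]>174))&(hsv[...,1]>170)&(z>0)
    if f=='w1': m=np.zeros_like(red);m[190:310,320:]=1
    else: m=np.zeros_like(red);m[100:280,215:325]=1
    P=C[red&m];P=P[(P[:,2]>.085)]
    psi=np.radians(21)
    for it in range(6):
        c,s_=np.cos(psi),np.sin(psi);S,Cc=np.sin(np.radians(20)),np.cos(np.radians(20))
        X=np.array([Cc*c,Cc*s_,S]);Y=np.array([-s_,c,0]);N=np.array([-S*c,-S*s_,Cc])
        h=P@N; 
        if it==0: h0=np.median(h)
        top=P[abs(P@N-h0)<.004]; h0=np.median(top@N)
        a=top@X;b=top@Y
        e=[];
        for t in np.arange(a.min()+.005,a.max(),.012):
            k=abs(a-t)<.006
            if k.sum()>8 and np.ptp(b[k])>.055: e.append((t,b[k].min(),b[k].max()))
        e=np.array(e);k=np.polyfit(e[:,0],(e[:,1]+e[:,2])/2,1)
        psi+=np.arctan(k[0]*Cc)*.8
    print(f,'psi',np.degrees(psi),'h0',h0,'slope',np.degrees(np.linalg.lstsq(np.c_[a,np.ones(len(a))],top@N,rcond=None)[0][0]),'mid',np.mean((e[:,1]+e[:,2])/2),'w',np.mean(e[:,2]-e[:,1]),'a',np.sort(a)[[3,20,-20,-3]])
    # origin: N.O=h0-.045, X.O=amin, Y.O=mid
    O=np.linalg.solve(np.array([X,Y,N]),[np.sort(a)[5],np.mean((e[:,1]+e[:,2])/2),h0-.045]);print('O',O.round(4))
    # wall-height changes along axis: lips inner region
    inn=abs(b-k[0]*a-k[1]);il=a[(inn<.027)&(inn>.02)]-np.sort(a)[5];print(np.histogram(il,np.arange(0,.44,.02))[0])
```

```text
w1 psi 21.355603533733618 h0 -0.05994302236525164 slope -0.06927654889293781 mid -0.0958323749055924 w 0.06425838623076333 a [0.46773083 0.46821875 0.74123054 0.74299181]
O [0.4778 0.0839 0.0614]
[248 237 153   0   0   0   0   0   0 235 392 332 251 148   0   0   0   0
   0   0   0]
top psi 20.895679633999087 h0 -0.06078734521168737 slope -0.05464100023285486 mid -0.09397337125182736 w 0.06278215098286008 a [0.46995234 0.4731389  0.8226793  0.86817844]
O [0.4801 0.0827 0.0614]
[39 32 21  0  0  0  0  0  0 24 45 41 35 41 12  0  0  0  0  0  0]
```

Emit:
arm_command --targets '[[[0,0,0,-0.1745,0,0],[0,0,0,-0.1745,0,0],[-0.009,-0.055,0,0,0,0],[-0.009,-0.054,0,0,0,0],[0,0,0.04,0,0,0],[0,0,0.04,0,0,0],[0,0,0.03,0,0,0],[0,0,0.03,0,0,0],[0,0,0,0,0,0],[0,0,0,0,0,0]]]'

```text
clock: 3.78
position: [0.4027, 0.0577, 0.1451]
ee_rot: [1.644, 2.414, 0.43]
force: [0.3, 0.2, -0.0]
width: 0.001
gripper_force: 0.0
```

```bash
cat >> h.py <<'E'
psi=np.radians(21.3);c,s_=np.cos(psi),np.sin(psi);S,Cc=np.sin(np.radians(20)),np.cos(np.radians(20))
X=np.array([Cc*c,Cc*s_,S]);Y=np.array([-s_,c,0]);N=np.array([-S*c,-S*s_,Cc]);O=np.array([.4775,.0838,.0605])
F=np.array([X,Y,N])
def st():
    s=arm.observe();Rt=Rm(s['ee_rot']);p=np.array(s['position'])
    print('t',s['clock'],'pos',p.round(4),'chute a,b,h mm',(F@(p-O)*1000).round(1),'force chute',(F@np.array(s['force'])).round(2))
    print('tool axes in chute\n',(F@Rt).round(3),'joints',np.round(s['joints'],2))
    return s,Rt,p
E
python3 -c "
from h import *
st()"
```

```text
t 3.775 pos [0.4027 0.0577 0.1451] chute a,b,h mm [-45.5   2.9 106.6] force chute [ 0.34  0.02 -0.17]
tool axes in chute
 [[-0.002  1.    -0.001]
 [ 1.     0.002  0.008]
 [ 0.008 -0.001 -1.   ]] joints [-0.93  0.06  0.77  2.5  -0.46  0.28  0.63]
```

Emit:
arm_command --targets '[[[-0.003,0,0.02,0,0,0],[0,0,0.02,0,0,0],[0,0,0.02,0,0,0],[0,0,0.016,0,0,0],[0,0,0,0,0,0],[0,0,0,0,0,0]]]'

```text
clock: 4.53
position: [0.4285, 0.0648, 0.0794]
ee_rot: [1.648, 2.414, 0.43]
force: [0.3, 0.0, 0.1]
width: 0.005
gripper_force: 0.0
```

Run:
```python
from h import *
st()
p,z,K,d,T=grab('wrist');q,*_=grab('scene');save(np.hstack([p,cv2.resize(q[170:410,240:480],(480,480))])[:, ::][::1,::1] if 0 else cv2.resize(np.hstack([p,cv2.resize(q[170:410,240:480],(480,480))]),(800,343)),'a.png')
```

```text
t 4.525 pos [0.4285 0.0648 0.0794] chute a,b,h mm [-42.9   0.1  35.8] force chute [ 0.33 -0.1   0.03]
tool axes in chute
 [[ 0.     1.    -0.003]
 [ 1.    -0.     0.009]
 [ 0.009 -0.003 -1.   ]] joints [-0.37  0.29  0.18  2.49 -1.31  0.12  1.46]
```

View pics/a.png

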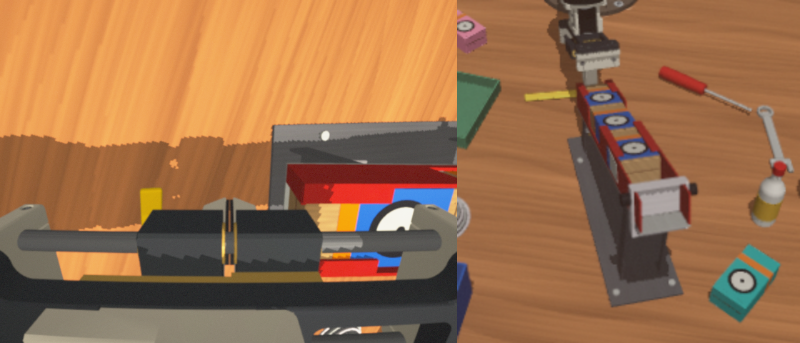

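The left half (wrist) shows the closed fingers in front of the chute's lower end, near (230,240). In the right half (scene), the fingertips stand before the end opening, around (590,75). The fingers are centred on the chute, so I'll start pushing in small steps.

Emit:
arm_command --targets '[[[0,0.006,0.001,0,0,0],[0,0.006,0.001,0,0,0],[0,0.006,0.001,0,0,0],[0,0.004,0.001,0,0,0],[0,0,0,0,0,0]]]'

```text
clock: 5.25
position: [0.4488, 0.0734, 0.0821]
ee_rot: [1.645, 2.418, 0.428]
force: [-0.6, 0.3, -0.4]
width: 0.003
gripper_force: 0.0
```

```bash
python3 -c "
from h import *
st()"
```

```text
t 5.25 pos [0.4488 0.0734 0.0821] chute a,b,h mm [-21.3   0.8  30.7] force chute [-0.55  0.53 -0.22]
tool axes in chute
 [[-0.002  1.    -0.005]
 [ 1.     0.002  0.01 ]
 [ 0.01  -0.005 -1.   ]] joints [-0.48  0.31  0.3   2.45 -1.21  0.17  1.34]
```

Emit:
arm_command --targets '[[[0,0.004,0,0,0,0],[0,0.004,0,0,0,0],[0,0.004,0,0,0,0],[0,0.005,0,0,0,0],[0,0.005,0,0,0,0]]]'

```text
clock: 5.88
position: [0.4679, 0.0808, 0.0895]
ee_rot: [1.646, 2.418, 0.428]
force: [-2.7, -0.8, 0.1]
width: 0.0
gripper_force: 1.3
```

Emit:
arm_command --targets '[[[0,0.005,0,0,0,0],[0,0.005,0,0,0,0],[0,0.005,0,0,0,0],[0,0.005,0,0,0,0],[0,0.004,0,0,0,0]]]'

```text
clock: 6.5
position: [0.4892, 0.0891, 0.0977]
ee_rot: [1.646, 2.418, 0.428]
force: [-2.8, -0.6, 0.8]
width: 0.003
gripper_force: 1.3
```

```bash
cat >> h.py <<'E'
def ring(name='top'):
    # white ring discs on cartons, cast onto the carton-top plane (40 mm off floor)
    p,z,K,d,T=grab(name);hsv=cv2.cvtColor(p,cv2.COLOR_RGB2HSV)
    w=((hsv[...,1]<70)&(hsv[...,2]>150)).astype(np.uint8)
    n,l,stt,ce=cv2.connectedComponentsWithStats(w)
    for i in range(1,n):
        if stt[i,4]<25: continue
        q=cv2.undistortPoints(ce[i].astype(np.float32)[None,None],K,d)[0,0];r=T[:3,:3]@[q[0],q[1],1]
        o=T[:3,3];t=((O-o)@N+.040)/(r@N);g=F@(o+t*r-O)*1000
        if abs(g[1])<15 and 0<g[0]<420: print(name,'disc',ce[i].round(0),stt[i,4],'a,b',g[:2].round(1))
    return p,z,K,d,T
E
python3 -c "
from h import *
st();ring();D=ring('wrist')"
```

```text
t 6.5 pos [0.4892 0.0891 0.0977] chute a,b,h mm [24.7  0.7 30.6] force chute [-2.37  0.49  1.73]
tool axes in chute
 [[-0.002  1.    -0.005]
 [ 1.     0.002  0.01 ]
 [ 0.01  -0.005 -1.   ]] joints [-0.66  0.34  0.51  2.35 -1.02  0.27  1.13]
top disc [235. 108.] 467 a,b [395.4  -4.2]
top disc [250. 146.] 170 a,b [306.8  -2.5]
top disc [267. 187.] 162 a,b [206.6  -3.2]
top disc [282. 225.] 81 a,b [113.7  -2.9]
top disc [297. 262.] 28 a,b [21.  -0.9]
wrist disc [510. 312.] 1428 a,b [107.2   7.6]
wrist disc [474. 342.] 347 a,b [93.5 -7.6]
```

Emit:
arm_command --targets '[[[0,0.004,0,0,0,0],[0,0.004,0,0,0,0],[0,0.002,0,0,0,0],[0,0,0,0,0,0]]]'

```text
clock: 7.1
position: [0.4981, 0.0925, 0.1011]
ee_rot: [1.646, 2.417, 0.428]
force: [-0.9, -0.4, 0.4]
width: 0.002
gripper_force: 0.3
```

Run:
```python
import h
from h import *
D=np.load('top.npz');g0=h.grab
h.grab=lambda n:[D[k] for k in'pzKdT']
ring();h.grab=g0;print();st();ring()
```

```text
top disc [235. 108.] 461 a,b [395.6  -4.2]
top disc [247. 138.] 470 a,b [325.1  -3.3]
top disc [257. 162.] 164 a,b [267.4  -3.2]
top disc [274. 203.] 154 a,b [167.5  -3.6]
top disc [290. 243.] 145 a,b [67.7 -3.3]

t 7.1 pos [0.4981 0.0925 0.1011] chute a,b,h mm [34.9  0.7 30.5] force chute [-0.82  0.    0.7 ]
tool axes in chute
 [[-0.002  1.    -0.004]
 [ 1.     0.002  0.01 ]
 [ 0.01  -0.004 -1.   ]] joints [-0.69  0.35  0.54  2.33 -0.99  0.29  1.1 ]
top disc [235. 108.] 465 a,b [395.5  -4.3]
top disc [248. 142.] 171 a,b [317.   -2.5]
top disc [265. 183.] 159 a,b [216.9  -3.5]
top disc [281. 221.] 79 a,b [124.4  -3. ]
```

Emit:
arm_command --targets '[[[0,0.004,0,0,0,0],[0,0.004,0,0,0,0],[0,0.002,0,0,0,0],[0,0,0,0,0,0],[0,-0.005,0,0,0,0],[0,-0.006,0,0,0,0],[0,-0.006,0,0,0,0],[0,0,0,0,0,0]]]'

```text
clock: 8.15
position: [0.4904, 0.0896, 0.0982]
ee_rot: [1.648, 2.418, 0.427]
force: [-2.4, -0.5, -0.4]
width: 0.004
gripper_force: 1.2
```

```bash
python3 -c "
from h import *
st();ring()"
```

```text
t 8.15 pos [0.4904 0.0896 0.0982] chute a,b,h mm [26.2  0.7 30.6] force chute [-2.43  0.44  0.48]
tool axes in chute
 [[-0.001  1.    -0.006]
 [ 1.     0.001  0.01 ]
 [ 0.01  -0.006 -1.   ]] joints [-0.67  0.34  0.52  2.35 -1.01  0.28  1.13]
top disc [235. 108.] 467 a,b [395.4  -4.1]
top disc [250. 145.] 164 a,b [308.4  -2.5]
top disc [267. 187.] 160 a,b [208.6  -3.8]
top disc [282. 224.] 76 a,b [115.4  -3. ]
```

Emit:
arm_command --targets '[[[0,0.006,0,0,0,0],[0,0.006,0,0,0,0],[0,0.006,0,0,0,0],[0,0.005,0,0,0,0],[0,0.004,0,0,0,0],[0,0,0,0,0,0],[0,-0.006,0,0,0,0],[0,-0.006,0,0,0,0],[0,-0.004,0,0,0,0],[0,0,0,0,0,0]]]'

```text
clock: 9.45
position: [0.5008, 0.0935, 0.1022]
ee_rot: [1.647, 2.417, 0.428]
force: [-1.0, -0.2, -0.2]
width: 0.001
gripper_force: 0.0
```

```bash
python3 -c "
from h import *
st();ring()"
```

```text
t 9.45 pos [0.5008 0.0935 0.1022] chute a,b,h mm [38.   0.6 30.6] force chute [-1.03  0.17  0.14]
tool axes in chute
 [[-0.001  1.    -0.005]
 [ 1.     0.001  0.01 ]
 [ 0.01  -0.005 -1.   ]] joints [-0.69  0.35  0.55  2.33 -0.98  0.3   1.09]
top disc [235. 108.] 468 a,b [395.4  -4.3]
top disc [246. 137.] 166 a,b [329.3  -2.7]
top disc [263. 178.] 162 a,b [229.2  -3.7]
top disc [279. 218.] 126 a,b [132.2  -2.8]
```

The carton stayed up when the fingers backed off 9 mm, so the catch holds it, with its lower end at about 65 mm. I'll withdraw, turn the gripper and move over the window.

Emit:
arm_command --targets '[[[0,-0.006,0,0,0,0],[0,-0.004,0,0,0,0],[0,0,-0.03,0,0,0],[0,0,-0.04,0,0,0],[0,0,-0.04,0,0,0],[0,0,-0.03,0,0,0],[0,0,0,0,0,-0.1745],[0,0,0,0,0,-0.1745],[0,0,0,0,0,-0.1745]]]'

```text
clock: 10.62
position: [0.4523, 0.0792, 0.2141]
ee_rot: [0.928, 2.716, 0.342]
force: [0.0, -0.3, -0.2]
width: 0.005
gripper_force: 0.0
```

Emit:
arm_command --targets '[[[0,0,0,0,0,-0.1745],[0,0,0,0,0,-0.1745],[0,0,0,0,0,-0.1745],[0,0,0,0,0,-0.1745],[0,0,0,0,0,-0.1745],[0,0,0,0,0,-0.1745],[-0.045,0,0,0,0,0],[-0.045,0,0,0,0,0],[0,0,0,0,0,0],[0,0,0,0,0,0]]]' --jaw 0.0918

```text
clock: 11.88
position: [0.5117, 0.1007, 0.2378]
ee_rot: [-0.527, 2.767, 0.102]
force: [0.3, -0.5, -0.1]
width: 0.989
gripper_force: 0.0
```

Run:
```python
from h import *
st();ring();p,*_=ring('wrist');save(p,'w3.png')
```

```text
t 11.875 pos [0.5117 0.1007 0.2378] chute a,b,h mm [ 96.4   3.3 153.6] force chute [ 0.06 -0.58 -0.13]
tool axes in chute
 [[-1.    -0.002 -0.018]
 [-0.003  1.     0.011]
 [ 0.018  0.011 -1.   ]] joints [-1.33  0.19  1.27  2.16 -0.48  0.66  2.19]
top disc [235. 108.] 468 a,b [395.4  -4.3]
top disc [246. 137.] 166 a,b [329.3  -2.7]
top disc [263. 178.] 161 a,b [229.1  -3.7]
top disc [280. 219.] 153 a,b [129.9  -2.9]
wrist disc [314. 141.] 2404 a,b [18.5  1.2]
wrist disc [312. 247.] 71 a,b [98.8 -0.6]
wrist disc [312. 282.] 1166 a,b [128.5  -0.3]
wrist disc [319. 316.] 43 a,b [159.1   5.1]
wrist disc [312. 357.] 45 a,b [199.   -1.1]
wrist disc [311. 381.] 547 a,b [224.2  -2.2]
```

View pics/w3.png

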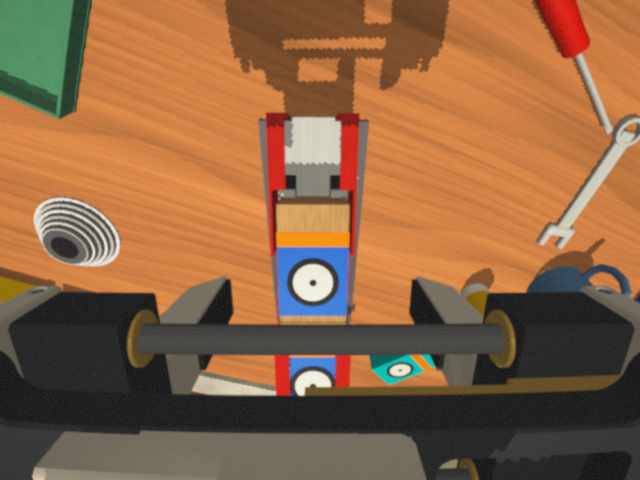

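The view shows the prongs up at (290,182) and (336,182), below carton1's lower end, with its ring at (313,282). Carton2 follows behind at (312,381). Next I'll centre and descend.

Emit:
arm_command --targets '[[[-0.025,-0.003,0,0,0,0],[0,0,0.03,0,0,0],[0,0,0.03,0,0,0],[0,0,0.02,0,0,0],[0,0,0,0,0,0],[0,0,0,0,0,0]]]'

```text
clock: 12.72
position: [0.5593, 0.1178, 0.1722]
ee_rot: [-0.527, 2.764, 0.106]
force: [0.0, -0.1, -0.2]
width: 1.002
gripper_force: 0.0
```

```bash
python3 -c "
from h import *
st();ring()"
```

```text
t 12.725 pos [0.5593 0.1178 0.1722] chute a,b,h mm [121.4   2.   74.7] force chute [-0.07 -0.13 -0.18]
tool axes in chute
 [[-1.    -0.003 -0.015]
 [-0.003  1.     0.013]
 [ 0.015  0.013 -1.   ]] joints [-1.    0.39  0.95  2.13 -0.79  0.59  2.45]
top disc [235. 108.] 469 a,b [395.3  -4.2]
top disc [246. 137.] 167 a,b [329.2  -2.7]
top disc [263. 178.] 164 a,b [229.3  -3.6]
top disc [278. 215.] 45 a,b [139.3  -3.4]
```

Emit:
arm_command --targets '[[[0,-0.002,0.015,0.013,-0.015,0],[0,0,0.015,0,0,0],[0,0,0.01,0,0,0],[0,0,0.003,0,0,0],[0,0,0,0,0,0],[0,0,0,0,0,0]]]'

```text
clock: 13.52
position: [0.5738, 0.1215, 0.131]
ee_rot: [-0.521, 2.748, 0.09]
force: [0.7, -0.1, 0.8]
width: 0.995
gripper_force: 0.0
```

```bash
python3 -c "
from h import *
st()"
```

```text
t 13.525 pos [0.5738 0.1215 0.131 ] chute a,b,h mm [121.3   0.2  30.9] force chute [ 0.89 -0.37  0.56]
tool axes in chute
 [[-1.    -0.003 -0.   ]
 [-0.003  1.    -0.   ]
 [ 0.    -0.    -1.   ]] joints [-0.89  0.45  0.82  2.15 -0.94  0.49  2.57]
```

Emit:
arm_command --targets '[[[0,0,0,0,0,0],[0,0,0,0,0,0],[0,0,0,0,0,0],[0,0,0,0,0,0],[0,0,0,0,0,0],[0,0,0,0,0,0]]]' --jaw 0.03 --newtons 10

```text
clock: 14.28
position: [0.5737, 0.1214, 0.1306]
ee_rot: [-0.521, 2.749, 0.09]
force: [0.6, 0.5, -0.5]
width: 0.611
gripper_force: 10.0
```

Emit:
arm_command --targets '[[[0,0,-0.008,0,0,0],[0,0,-0.012,0,0,0],[0,0,-0.015,0,0,0],[0,0,-0.02,0,0,0],[0,0,-0.025,0,0,0],[0,0,-0.03,0,0,0],[0,0,-0.03,0,0,0],[0,0,0,0,0,0]]]'

```text
clock: 15.28
position: [0.5291, 0.1049, 0.2635]
ee_rot: [-0.523, 2.747, 0.094]
force: [0.7, 0.8, -1.7]
width: 0.609
gripper_force: 10.0
```

Run:
```python
from h import *
s,*_=st();print(s['width'],s['gripper_force']);p,*_=ring();q,*_=grab('scene');save(np.hstack([cv2.resize(p[80:320,200:440],(400,400)),cv2.resize(q[130:370,200:440],(400,400))]),'l.png')
```

```text
t 15.275 pos [0.5291 0.1049 0.2635] chute a,b,h mm [121.8   1.  171.7] force chute [ 0.24  0.47 -1.92]
tool axes in chute
 [[-1.    -0.004  0.001]
 [-0.004  1.     0.002]
 [-0.001  0.002 -1.   ]] joints [-1.37  0.18  1.3   2.1  -0.42  0.69  2.13]
0.609233241140846 9.990300089120865
top disc [235. 108.] 466 a,b [395.4  -4.2]
top disc [250. 145.] 836 a,b [310.   -3.7]
top disc [263. 178.] 163 a,b [229.1  -2.2]
```

View pics/l.png

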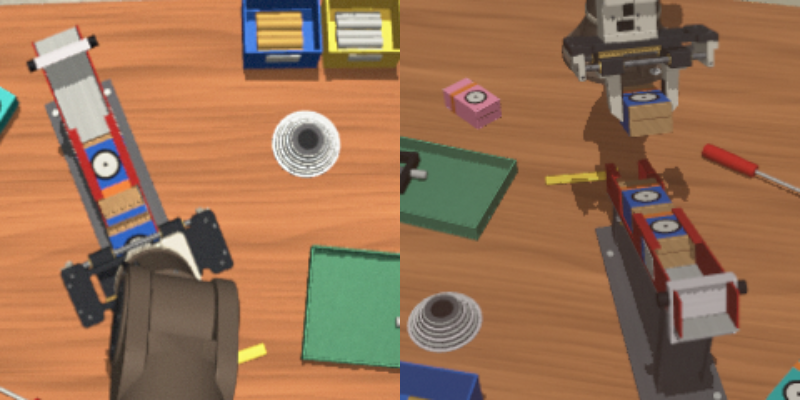

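On the left (top view), carton2 has fed down onto the catch, with carton3's ring now at (105,163). On the right (scene), carton1 hangs in the gripper at (648,112). I'll level it, turn it to the tray's yaw and carry it over.

Emit:
arm_command --targets '[[[0,0,0,0,0.116,0],[0,0,0,0,0.116,0],[0,0,0,0,0.117,0],[0,-0.02,0,0,0,0],[0,-0.035,0,0,0,0],[0,-0.035,0,0,0,0],[0,-0.035,0,0,0,0],[0,-0.035,0,0,0,0]]]'

```text
clock: 16.38
position: [0.5878, -0.0459, 0.2603]
ee_rot: [0.584, -3.084, -0.0]
force: [0.6, 0.2, -1.6]
width: 0.609
gripper_force: 10.0
```

Run:
```python
from h import *
s,Rt,p=st();print(Rt.round(3))
```

```text
t 16.375 pos [ 0.5878 -0.0459  0.2603] chute a,b,h mm [ 120.6 -160.9  168.7] force chute [-0.01 -0.03 -1.74]
tool axes in chute
 [[-0.939 -0.002 -0.345]
 [-0.002  1.     0.001]
 [ 0.345  0.002 -0.939]] joints [-0.7   0.53  1.06  1.69 -0.49  1.22  2.43]
[[-0.931 -0.365 -0.003]
 [-0.365  0.931 -0.   ]
 [ 0.003  0.001 -1.   ]]
```

Emit:
arm_command --targets '[[[0,0,0,0,0,0.124],[0,0,0,0,0,0.124],[0,0,0,0,0,0.124],[0,0,0,0,0,0.125],[0.02,-0.035,0,0,0,0],[0.02,-0.04,0.02,0,0,0],[0.02,-0.04,0.03,0,0,0],[0.021,-0.04,0.03,0,0,0],[0,0,0,0,0,0],[0,0,0,0,0,0]]]'

```text
clock: 17.62
position: [0.4884, -0.1888, 0.1817]
ee_rot: [-0.194, -3.134, 0.001]
force: [1.7, 0.3, 0.0]
width: 0.609
gripper_force: 10.0
```

Run:
```python
from h import *
s,Rt,p=st();print(Rt.round(3))
p,*_=grab('top');q,*_=grab('wrist');save(np.hstack([cv2.resize(p[200:320,360:520],(400,300)),cv2.resize(q,(400,300))]),'t.png')
```

```text
t 17.625 pos [ 0.4884 -0.1888  0.1817] chute a,b,h mm [ -42.1 -257.9  144.3] force chute [ 1.58 -0.34 -0.53]
tool axes in chute
 [[-0.826  0.446 -0.344]
 [ 0.475  0.88  -0.   ]
 [ 0.302 -0.163 -0.939]] joints [-0.51  0.55  1.14  1.96 -0.59  1.02  2.35]
[[-0.992  0.123 -0.002]
 [ 0.123  0.992 -0.001]
 [ 0.001 -0.001 -1.   ]]
```

View pics/t.png

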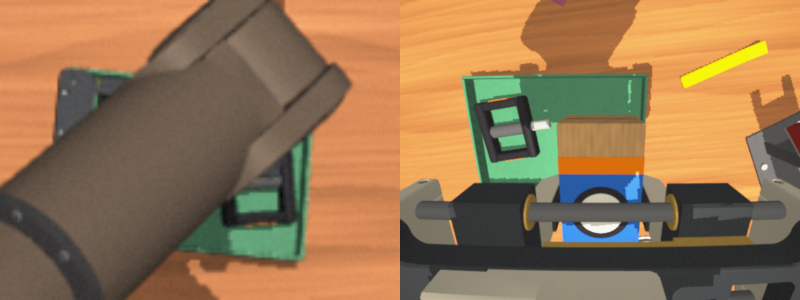

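The wrist view (right half) shows carton1 over the free half, with its end at (600,120). The pedal is at (510,130), its stub pointing at the carton. I'll check the tray walls against the carton in this view.

Run:
```python
from h import *
p,z,K,d,T=grab('wrist');C=cloud(z,K,d,T);hsv=cv2.cvtColor(p,cv2.COLOR_RGB2HSV)
g=(abs(hsv[...,0].astype(int)-72)<20)&(hsv[...,1]>60)&(z>0)
P=C[g];rim=P[(P[:,2]>.024)&(P[:,2]<.034)];print(len(rim))
near=rim[rim[:,0]<rim[:,0].min()+.03]
r=cv2.minAreaRect((rim[:,:2]*1000).astype(np.float32));print(r,cv2.boxPoints(r).round(0).tolist())
fl=P[(P[:,2]<.012)];print('floor z',np.median(fl[:,2]), 'max y rim',np.percentile(rim[:,1],99.5))
pl=rim[rim[:,1]>-.14];print('+y wall fit',np.polyfit(pl[:,0],pl[:,1],1),pl[:,0].min(),pl[:,0].max())
lo=rim[rim[:,0]<rim[:,0].min()+.045];k=np.polyfit(lo[:,1],lo[:,0],1);print('-x wall',k)
```

```text
2970
((466.0646667480469, -248.11392211914062), (249.1883544921875, 158.26324462890625), 83.67582702636719) [[374.0, -363.0], [531.0, -381.0], [558.0, -133.0], [401.0, -116.0]]
floor z 0.005117050483606389 max y rim -0.1174531312734238
+y wall fit [ 0.04490363 -0.14263724] 0.40067952351515607 0.4658686130169152
-x wall [0.06095814 0.40864977]
```

Emit:
arm_command --targets '[[[0,0,0.03,0,0,0],[0,0,0.03,0,0,0],[0,0,0.03,0,0,0],[0,0,0.025,0,0,0],[0,0,0.015,0,0,0],[0,0,0.008,0,0,0],[0,0,0,0,0,0],[0,0,0,0,0,0]]]'

```text
clock: 18.77
position: [0.4887, -0.1891, 0.0453]
ee_rot: [0.192, 3.135, -0.003]
force: [-0.3, 0.0, -0.8]
width: 0.611
gripper_force: 10.0
```

Emit:
arm_command --targets '[[[0,0,0.002,0,0,0],[0,0,0.002,0,0,0],[0,0,0,0,0,0]]]'

```text
clock: 19.15
position: [0.4882, -0.1889, 0.0405]
ee_rot: [-0.192, -3.135, 0.002]
force: [0.1, -0.8, -1.0]
width: 0.61
gripper_force: 10.0
```

Emit:
arm_command --targets '[[[0,0,0.002,0,0,0],[0,0,0.001,0,0,0],[0,0,0,0,0,0]]]'

```text
clock: 19.52
position: [0.4882, -0.1889, 0.0375]
ee_rot: [-0.192, -3.135, 0.002]
force: [-0.7, -0.7, -1.8]
width: 0.613
gripper_force: 10.0
```

Emit:
arm_command --targets '[[[0,0,0.001,0,0,0],[0,0,0.001,0,0,0],[0,0,0,0,0,0]]]'

```text
clock: 19.9
position: [0.4882, -0.1889, 0.0355]
ee_rot: [-0.192, -3.135, 0.002]
force: [-0.2, 0.4, -1.2]
width: 0.613
gripper_force: 10.0
```

Emit:
arm_command --targets '[[[0,0,0.001,0,0,0],[0,0,0,0,0,0]]]'

```text
clock: 20.15
position: [0.4884, -0.1891, 0.0348]
ee_rot: [0.192, 3.135, -0.002]
force: [0.1, 0.9, 2.0]
width: 0.607
gripper_force: 10.0
```

Emit:
arm_command --targets '[[[0,0,0.0005,0,0,0],[0,0,0,0,0,0]]]'

```text
clock: 20.4
position: [0.4885, -0.1891, 0.0345]
ee_rot: [0.192, 3.135, -0.002]
force: [-0.9, 0.6, 7.1]
width: 0.61
gripper_force: 10.0
```

Emit:
arm_command --targets '[[[0,0,-0.0005,0,0,0],[0,0,0,0,0,0]]]'

```text
clock: 20.65
position: [0.4882, -0.1889, 0.0345]
ee_rot: [-0.192, -3.135, 0.002]
force: [-0.1, 0.4, 1.2]
width: 0.607
gripper_force: 10.0
```

Emit:
arm_command --targets '[[[0,0,0,0,0,0],[0,0,0,0,0,0],[0,0,0,0,0,0]]]' --jaw 0.066

```text
clock: 21.02
position: [0.4883, -0.189, 0.0346]
ee_rot: [-0.192, -3.135, 0.002]
force: [-0.4, -0.4, 0.0]
width: 0.718
gripper_force: 0.0
```

Emit:
arm_command --targets '[[[0,0,-0.01,0,0,0],[0,0,-0.02,0,0,0],[0,0,-0.04,0,0,0],[0,0,-0.05,0,0,0],[0,0,-0.05,0,0,0],[0,0.04,-0.03,0,0,0],[0,0.05,0,0,0,0],[0,0.05,0,0,0,0],[0,0,0,0,0,0],[0,0,0,0,0,0]]]'

```text
clock: 22.28
position: [0.5052, -0.0501, 0.2348]
ee_rot: [-0.192, -3.136, 0.003]
force: [-0.4, -0.7, -0.1]
width: 0.719
gripper_force: 0.0
```

Run:
```python
from h import *
st();p,*_=ring();q,*_=grab('scene');save(np.hstack([cv2.resize(p[90:320,215:500],(400,323)),cv2.resize(q[190:390,150:420],(400,323))]),'f.png')
```

```text
t 22.275 pos [ 0.5052 -0.0501  0.2348] chute a,b,h mm [  38.1 -134.8  171.6] force chute [-0.62 -0.52  0.17]
tool axes in chute
 [[-0.827  0.445 -0.343]
 [ 0.474  0.88  -0.002]
 [ 0.301 -0.164 -0.939]] joints [-0.89  0.47  1.25  1.93 -0.5   1.11  2.02]
top disc [235. 109.] 475 a,b [395.2  -4.2]
top disc [250. 144.] 835 a,b [310.1  -3.7]
top disc [263. 178.] 164 a,b [229.1  -2.3]
top disc [280. 219.] 158 a,b [129.5  -2.5]
top disc [295. 258.] 258 a,b [30.1 -1.5]
```

View pics/f.png

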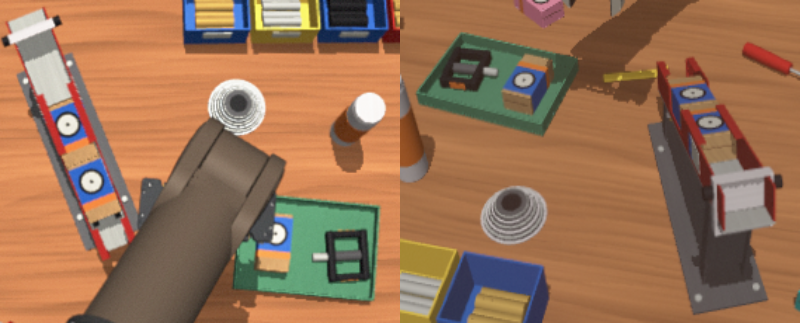

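Carton1 lies flat and picture up in the tray's free half, at (275,240) on the left and (525,80) on the right. Carton2 is on the catch and carton3 behind it, and the arm is clear.

```bash
python3 -c "
from cell import arm
print(arm.sign_off())"
```

```text
the job is handed in; nothing more can be done
None
```

I pushed the stuck carton back up until the catch held it, then set it down flat and picture up in the tray's free half; the next carton fed down onto the catch, and I handed the job in at about 22 s.

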